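# Square a drawer up in the corner jig

## Robot

A 6-joint arm with a two-finger parallel gripper is mounted at the origin on the work surface. World frame = base frame: x ahead of the robot, y to its left, z up, the work surface at z = 0. Lengths are in m, angles in rad, forces in N, time in s.
With the tool pointing down it reaches from about 0.35 to 0.975 m from the base axis. Payload 4.9 kg.
Tool frame: the origin (TCP) lies between the finger pads, 19 mm behind the fingertips; this is the grasp point; z points along the fingers, y is the line along which they close (so a half turn about z gives the same grasp; the last joint's range is limited). The gripper opens to 85 mm and grips with 20 to 120 N. Pads are 22 mm wide; open, the fingers measure 114 mm over their backs; the gripper's body (76 mm by 85 mm) begins 54 mm behind the grasp point. The pads swing forward as they close: fully open they stand 13 mm farther back than shut.
Start: joints at [-1.337, 0.053, 1.613, -0, 1.476, -0.119], TCP at [0.216, -0.586, 0.25] pointing down, gripper open.
Joint ranges: [-3.01, 3.01], [-1.01, 2.22], [0.06, 2.58], [-1.02, 4.17], [0.09, 2.62], [-3.14, 3.14]. Speed limits (rad/s): [2.57, 2.57, 3.14, 3.14, 3.14, 3.14].

## Interface

Orientations are given as a unit quaternion [w, x, y, z].
In Python, from plant import * gives the robot as it stands.
- The arm moves only by the tool jog_arm, never from a script. Its argument "targets" is a list of rows, each a list of 3 entries, a list of its own where there are three numbers: the shift along the tool's x, y, z in units of 25 mm (1.0 is 25 mm), then the turn, a rotation vector about the tool's x, y, z in units of 8 degrees (1.0 is 8 degrees), then the opening in per cent of the stroke, from 0 (shut) to 100 (fully open). A call has 1 to 8 rows; each row is the pose to reach, as a shift and turn from the pose commanded when the call began, along the tool's axes at that moment; what a row does not reach only later rows make up. A row lasts 1/8 s, in which the tool goes at most 62.5 mm and 10.7 degrees, less where a joint would pass 70% of its speed; a pose out of reach is approached as far as the arm can. A call with a gripper value outside its range is refused whole. The fingers move at their own pace and stop on an object; the grip force is fixed at half the most. Time passes only in rows, so rows that repeat a pose let the fingers close. It gives the time, the measured TCP pose, the force, the opening and the grip force at its end, in the units of the state.
- state(): the state, without advancing time (a new reading comes with each control period).
- grab_frame(name): name is "side" or "top" or "wrist"; returns (picture, depth): 480x640x3 uint8, red, green, blue; 480x640 float32, m along the optical axis (not along the pixel's ray), 0 where there is no reading.
- camera_params(name): a dict with "fovy" (degrees; the focal length in pixels is half the picture's height over the tangent of half this angle, whatever the lens; pixels are square), "cx", "cy" (the principal point, pixels), "rvec" (rotation vector, rad) and "tvec" (3), from world to camera coordinates, as OpenCV has them; the wrist camera has in their place "hand_eye" (4x4, takes a point from camera to tool coordinates, whose origin is the TCP and whose axes are the flange's). Camera axes: x right, y down, z forward; pixel columns grow to the right and rows downward; lengths in m; the calibration is good to about 2 mm. The wrist camera is an equidistant fisheye: a pixel r from the principal point sees the ray r / f radians off the axis. A picture is of the moment at which its call begins: read the wrist's pose just before it. camera_params takes no time and is no camera call.
- job_done(): hands the job in; it is judged then, once.
The state is a dict: "time": time; "joint_pos": joint angles; "joint_vel": joint speeds; "joint_efforts": joint torques, N m; "tool_pos": TCP position; "tool_rot": TCP orientation; "contact_force": force on the tool from outside, world axes, zero at the start; "ft_torque": the same for the moment, N m; "gripper_width": opening from 0.0 (shut) to 1.0 (fully open); "grasp_force": force on a finger pad.
Only numpy, scipy, OpenCV 4.12 (cv2) and the standard library are available. Lean on these libraries where they do the work, as an engineer would, in place of code of your own. Each camera call takes 0.05 s, during which the arm holds its last target. There are 200 camera calls.

## Task

Square up the small open drawer in the white L-shaped jig: push it along the bench into the corner until its plain long side is flush against the long fence and its end is flush against the short end fence, and push the dark sliding stop block along the fence until it is snug against the drawer's other end. Push drawer and stop block only from the outside with the fingers, never reaching into, pinching, lifting or tipping them, and leave the other things on the bench where they are.

Things in the scene. Friction and masses are not known exactly. Their poses are not given: they have to be found in the camera images.
- jig: L-shaped jig of white-faced strips 24 mm thick, 42 high, screwed to the bench. Origin: inner corner of the L, at bench height. Long fence: inner face is the plane x = 0, from the origin to y = -460. Short end fence: inner face is the plane y = 0, from the origin to x = -150. The drawer belongs at x < 0, y < 0. x points roughly away from the robot, y to its left (turned up to 12 degrees).
- drawer: small open-topped wooden drawer on the bench, 130 (its x) x 180 (its y) x 55 mm high, walls 10 thick, darker front board 14 thick on its -x side; 0.4 to 0.75 kg. Origin: centre of its underside. Starts between end fence and stop block, 47 to 73 mm short of its seat at the long fence, turned up to 17 degrees. Seated: +x side on the long fence, +y end on the end fence.
- stop_face (a point): middle of the stop block's +y face (jig axes), which meets the drawer; 27 mm above the bench, 49 in front of the long fence. Block of dark wood, 90 (jig x) x 30 (jig y) x 50, 2 above the bench, on a saddle straddling the fence (saddle top at 58, brass knob top at 64); its outer -y face is 30 behind this point.
- stop_block (a joint): travel of the stop block along the jig's +y, m: at value v its +y face is at jig y = -0.345 + v. Starts at 0 to 0.03; travel 0 to 0.25. Meets a fully seated drawer at 0.165. Slides against about 2 N of friction, stays where it is left, and can push the drawer along before it.
- spray_bottle: Bystander, to be left alone: amber spray bottle with black trigger head, 72 mm wide, 190 mm tall, in mm. Origin: centre of its underside.
- glue_bottle: Bystander, to be left alone: white glue bottle, 52 mm wide, 130 mm tall, in mm. Origin: centre of its underside.
- phone: Bystander, to be left alone: black phone lying flat, 150 x 74 x 9, in mm. Origin: centre of its underside.
- screwdriver: Bystander, to be left alone: screwdriver lying on the bench, in mm. Origin on the bench under it.
- mallet: Bystander, to be left alone: wooden mallet lying on the bench: head 64 x 120 x 64 at +x, 210 handle towards -x, in mm. Origin on the bench under it.
- tape_measure: Bystander, to be left alone: yellow tape measure standing, 70 x 42 x 64, in mm. Origin: centre of its underside.
- sanding_block: Bystander, to be left alone: cork sanding block, 65 x 110 x 32, in mm. Origin: centre of its underside.
- screw_jar: Bystander, to be left alone: small glass jar with steel cap, 52 wide, 65 tall, standing on the robot side of the jig, in mm. Origin: centre of its underside.

How it is judged:
By the outcome, as a careful person would: the job done as asked, in the order asked, and still so for the second after the job is handed in, with the robot touching nothing.
It also fails if it takes over 54 s, if anything falls off the work surface, if the arm or the gripper's body presses on something with over 40 N, if the wrist force passes 120 N, or if a joint passes its speed limit or range.

## Working session

There is one attempt and no reset: what is moved stays moved. The work goes in short steps, Python scripts to look and compute and a tool call to move; the robot and the scene stay as the last step left them, time stands still between calls to the robot, and variables do not carry over. Pictures are saved under pics/ and viewed, at most 10 in all, crops included, and the job is handed in when it is done.

Besides the shell and the picture viewer there is one more tool, called after "Request:" by a JSON object that holds its "method" and its "body", one argument or row to a line. jog_arm: Moves the arm, as the interface text tells. Its arguments: {"type":"object","properties":{"targets":{"type":"array"}},"required":["targets"]}

```bash
mkdir -p pics; cat > h.py <<'E'
from plant import *
import numpy as np, cv2
def cam(n):
    p=camera_params(n); f=240/np.tan(np.radians(p['fovy'])/2)
    R=cv2.Rodrigues(np.array(p['rvec'],float))[0]; return f,p['cx'],p['cy'],R,np.array(p['tvec'],float).ravel()
def world(n,d):
    f,cx,cy,R,t=cam(n); v,u=np.mgrid[:480,:640]
    P=np.stack([(u-cx)/f*d,(v-cy)/f*d,d],-1); return (P-t)@R
E
python3 - <<'E'
from h import *
for n in ('top','side'):
    im,d=grab_frame(n); cv2.imwrite(f'pics/{n}0.png',im[...,::-1]); np.save(f'{n}0.npy',d); np.save(f'{n}i.npy',im)
    f,cx,cy,R,t=cam(n); print(n,f,cx,cy,-R.T@t,R[2])
print(state())
E
```

```text
top 439.54478629718267 322.483543942536 240.6698985317389 [ 0.32078052 -0.01152401  0.95544419] [ 0.21685397  0.00111487 -0.97620342]
side 607.9655829505817 318.7972038356103 248.31457189140227 [-0.32683083  0.97956584  0.75578907] [ 0.57443054 -0.66857597 -0.47226659]
{'time': 0.1, 'joint_pos': array([-1.33703185e+00,  5.33189494e-02,  1.61417697e+00, -2.16204667e-05,
        1.47601348e+00, -1.18998714e-01]), 'joint_vel': array([-0.00113649, -0.00151557, -0.00233207,  0.00105442, -0.00054288,
        0.00113998]), 'joint_efforts': array([ 4.33995110e-04, -3.94903421e+01, -3.71363354e+01, -1.09054461e-04,
        3.95234500e-03, -2.58132523e-06]), 'tool_pos': array([ 0.21580219, -0.58598485,  0.24885639]), 'tool_rot': array([-9.56177770e-04,  9.84484419e-01,  1.75469400e-01, -6.57070041e-05]), 'contact_force': array([-0.47130965,  0.21888225,  0.32091639]), 'ft_torque': array([ 0.02648145, -0.04961191,  0.0246019 ]), 'grasp_force': 0.0, 'gripper_width': 1.0021850300714246}
```

View pics/top0.png

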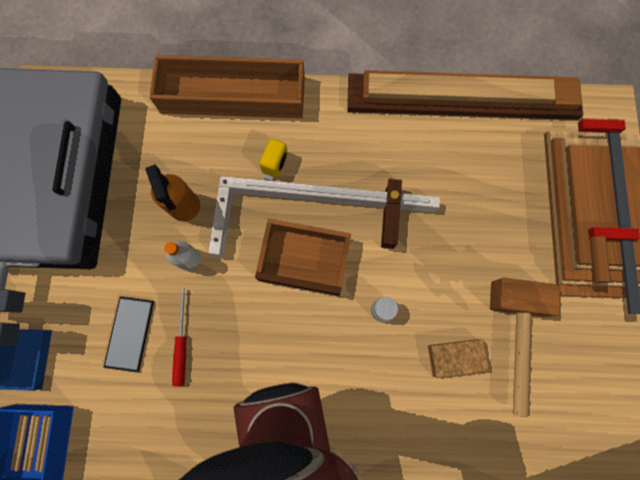

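View pics/side0.png

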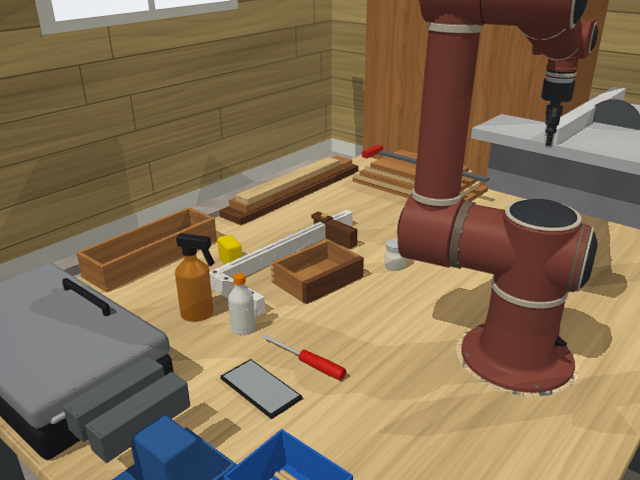

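The top view shows the jig corner near (228,190), with the fence running to (438,203). The drawer is centred near (305,257), the stop block near (392,215) and the jar at (385,309). Next I'll measure these from depth and colour.

```bash
cat >> h.py <<'E'
def fitjig(im,P):
    h=P[...,2]; s=im.max(-1).astype(int)-im.min(-1)
    m=(im.min(-1)>120)&(s<40)&(abs(h-.042)<.008); m[:,:205]=0; m[:,445:]=0; m[:170]=0; m[260:]=0
    L=m.copy(); L[:,:245]=0; q=P[L][:,:2]
    return m,q
def drawer(P):
    h=P[...,2]; m=(abs(h-.055)<.009); m[:,:240]=0; m[:,378:]=0; m[:195]=0; m[310:]=0
    n,lab,st,_=cv2.connectedComponentsWithStats(m.astype(np.uint8),connectivity=8)
    m=lab==1+st[1:,4].argmax()
    r=cv2.minAreaRect((P[m][:,:2]*1000).astype(np.float32)); return m,r,cv2.boxPoints(r)
E
python3 - <<'E'
from h import *
im=np.load('topi.npy'); P=world('top',np.load('top0.npy'))
print('bench',P[300:330,215:230,2].mean())
m,q=fitjig(im,P); print(m.sum(),P[m][:,2].mean())
vx,vy,x0,y0=cv2.fitLine((q*1000).astype(np.float32),cv2.DIST_HUBER,0,.01,.01).ravel()
if vy<0: vx,vy=-vx,-vy
ey=np.array([vx,vy]); ex=np.array([vy,-vx]); c=np.array([x0,y0])
print('jig yaw deg',np.degrees(np.arctan2(ex[1],ex[0])))
a=(P[m][:,:2]*1000-c); X=a@ex;Y=a@ey
print('fence x pct',np.percentile(X[Y<Y.max()-40],[2,50,98]),'Y range',np.percentile(Y,[.2,99.8]))
S=X<-30; print('end fence y',np.percentile(Y[S],[2,50,98]),'x min',X[S].min())
O=c-12*ex+ (np.median(Y[S])-12)*ey
print('O',O)
dm,r,b=drawer(P); print(r,P[dm][:,2].mean()); print('corners jig',[( (p-O)@ex,(p-O)@ey) for p in b])
np.savez('jig.npz',O=O,ex=ex,ey=ey)
# stop block and others: jig coords of heights
J=np.stack([(P[...,:2]*1000-O)@ex,(P[...,:2]*1000-O)@ey],-1)
h=P[...,2]
k=(abs(h-.052)<.006)&(J[...,0]<-8)&(J[...,0]>-110)&(J[...,1]<-270)&(J[...,1]>-420)
k[:,:375]=0
print('stop',k.sum(),np.percentile(J[k],[2,98],axis=0))
for nm,(u,v) in dict(jar=(385,309),glue=(172,247)).items():
    w=P[v-14:v+15,u-14:u+15].reshape(-1,3); w=w[w[:,2]>.045]; print(nm,w.mean(0),J[v,u],w[:,2].max())
    jj=(w[:,:2]*1000-O); print(np.percentile(jj@ex,[2,98]),np.percentile(jj@ey,[2,98]))
E
```

```text
bench 0.006027163078107903
2444 0.04250554007651896
jig yaw deg -3.6752815
fence x pct [-9.99947163 -0.01633871 11.78559996] Y range [-222.85843065  258.96251493]
end fence y [236.64717644 246.01859445 258.57486926] x min -160.59121485559984
O [635.85910124 195.92167851]
((489.4085998535156, 29.20783233642578), (180.30682373046875, 130.51153564453125), 81.37301635742188) 0.054366138515700504
corners jig [(np.float64(-208.2565502114984), np.float64(-259.9430340178227)), (np.float64(-78.23210738272337), np.float64(-271.20826234387766)), (np.float64(-62.66874739618913), np.float64(-91.57438656612327)), (np.float64(-192.6931907140219), np.float64(-80.30915062636483))]
stop 556 [[ -91.85339355 -370.03641666]
 [  -9.63315943 -341.23317685]]
jar [ 0.38407134 -0.14089716  0.07298727] [-231.26920815 -352.03618442] 0.9554441871338859
[-250.50134009 -208.20224792] [-374.4325578  -331.60624146]
glue [0.47803246 0.27581245 0.10748807] [-158.95651707   71.22072976] 0.9554441871338859
[-179.3313513  -138.45055815] [56.19445337 92.53892659]
```

```bash
cat > plan.py <<'E'
from h import *
from scipy.spatial.transform import Rotation as Ro
import sys
g=np.load('jig.npz'); O,ex,ey=g['O'],g['ex'],g['ey']; JY=np.degrees(np.arctan2(ex[1],ex[0]))
# start pose: measured; args: rows "x,y,z,yaw" jig mm, deg (yaw of tool x in jig)
s=state(); p=s['tool_pos']*1000; w,x,y,z=s['tool_rot']; R=Ro.from_quat([x,y,z,w])
X=R.apply([1,0,0]); yaw=np.degrees(np.arctan2(X[1],X[0]))-JY
j=p[:2]-O; print('t %.2f jig %.1f %.1f z %.1f yaw %.1f F(jig) %.1f %.1f %.1f w %.2f tilt %.4f'%(s['time'],j@ex,j@ey,p[2],yaw,s['contact_force'][:2]@ex,s['contact_force'][:2]@ey,s['contact_force'][2],s['gripper_width'],np.degrees(np.arccos(-R.apply([0,0,1])[2]))))
for a in sys.argv[1:]:
    a=list(map(float,a.split(',')))
    t=np.array([*(O+a[0]*ex+a[1]*ey),a[2]])
    Rt=Ro.from_euler('z',a[3]+JY,degrees=True)*Ro.from_quat([1,0,0,0])
    print('world',t.round(), 'shift',(R.inv().apply(t-p)/25).round(2),'turn',(np.degrees((R.inv()*Rt).as_rotvec())/8).round(2))
E
python3 plan.py -150,-400,200,0 -246,-182,180,0 -246,-182,24,0
```

```text
t 0.10 jig -369.1 -807.2 z 248.9 yaw 23.9 F(jig) -0.5 0.2 0.3 w 1.00 tilt 0.1098
world [ 461. -194.  200.] shift [ 14.61 -11.34   1.98] turn [-0.01  0.    2.99]
world [379.  30. 180.] shift [ 14.63 -20.87   2.8 ] turn [-0.01  0.    2.99]
world [379.  30.  24.] shift [ 14.63 -20.86   9.04] turn [-0.01  0.    2.99]
```

Request:
{"method": "jog_arm", "body": {
  "targets": [
    [[14.6,-11.3,2],[0,0,3],100],
    [[14.6,-11.3,2],[0,0,3],100],
    [[14.6,-11.3,2],[0,0,3],100],
    [[14.6,-11.3,2],[0,0,3],100],
    [[14.6,-11.3,2],[0,0,3],100],
    [[14.6,-11.3,2],[0,0,3],100],
    [[14.6,-11.3,2],[0,0,3],100],
    [[14.6,-14,2.4],[0,0,3],100]
  ]
}}

```text
time: 1.1
tool_pos: [0.4414, -0.1545, 0.1935]
tool_rot: [-0.0, 0.999, -0.033, 0.0]
contact_force: [-0.5, -0.0, -0.5]
gripper_width: 1.0
grasp_force: 0.0
```

```bash
python3 plan.py -246,-182,150,0 -246,-182,24,0
```

```text
t 1.10 jig -171.6 -362.2 z 193.5 yaw -0.1 F(jig) -0.5 -0.1 -0.5 w 1.00 tilt 0.0309
world [379.  30. 150.] shift [-2.98 -7.2   1.74] turn [-0.   -0.   -0.01]
world [379.  30.  24.] shift [-2.99 -7.2   6.78] turn [-0.   -0.   -0.01]
```

Request:
{"method": "jog_arm", "body": {
  "targets": [
    [[-3,-7,1.7],[0,0,0],100],
    [[-3,-7,1.7],[0,0,0],100],
    [[-3,-7,1.7],[0,0,0],100],
    [[-3,-7,1.7],[0,0,0],100],
    [[-3,-7,4],[0,0,0],100],
    [[-3,-7,5],[0,0,0],100],
    [[-3,-7,5],[0,0,0],100]
  ]
}}

```text
time: 1.98
tool_pos: [0.3752, 0.0229, 0.0666]
tool_rot: [-0.0, 0.999, -0.033, -0.003]
contact_force: [0.3, -0.4, 0.1]
gripper_width: 0.999
grasp_force: 0.0
```

```bash
python3 plan.py -246,-182,22,0 -210,-182,22,0 -145,-182,22,0; python3 - <<'E'
from h import *
im,d=grab_frame('top'); cv2.imwrite('pics/t1.png',im[...,::-1])
E
```

```text
t 1.98 jig -249.0 -189.4 z 66.6 yaw -0.2 F(jig) 0.3 -0.4 0.1 w 1.00 tilt 0.2984
world [379.  30.  22.] shift [ 0.13 -0.3   1.78] turn [-0.    0.04 -0.02]
world [415.  28.  22.] shift [ 1.57 -0.3   1.78] turn [-0.    0.04 -0.02]
world [479.  24.  22.] shift [ 4.17 -0.31  1.76] turn [-0.    0.04 -0.02]
```

View pics/t1.png

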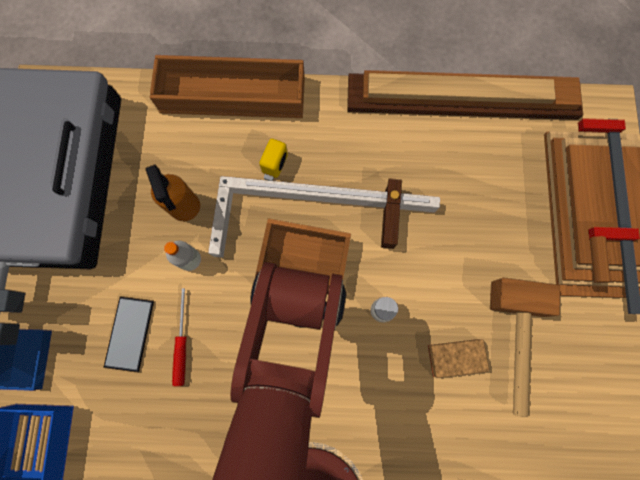

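The gripper is in front of the drawer's front board and clear of the jar at (385,309). Next I descend and push in +x.

Request:
{"method": "jog_arm", "body": {
  "targets": [
    [[0.1,-0.2,1],[0,0,0],100],
    [[0.1,-0.2,1.8],[0,0,0],100],
    [[0.1,-0.2,1.8],[0,0,0],100],
    [[0.6,-0.2,1.8],[0,0,0],100],
    [[1,-0.2,1.8],[0,0,0],100],
    [[1.3,-0.2,1.8],[0,0,0],100],
    [[1.6,-0.2,1.8],[0,0,0],100],
    [[1.9,-0.2,1.8],[0,0,0],100]
  ]
}}

```text
time: 3.02
tool_pos: [0.4245, 0.025, 0.0235]
tool_rot: [0.0, 0.999, -0.033, -0.001]
contact_force: [-4.8, 2.2, 3.5]
gripper_width: 1.004
grasp_force: 2.3
```

```bash
python3 plan.py -150,-182,22,0
```

```text
t 3.02 jig -200.0 -184.2 z 23.5 yaw -0.1 F(jig) -4.9 1.9 3.5 w 1.00 tilt 0.0786
world [475.  24.  22.] shift [ 2.   -0.09  0.06] turn [ 0.    0.01 -0.01]
```

Request:
{"method": "jog_arm", "body": {
  "targets": [
    [[0.3,0,0],[0,0,0],100],
    [[0.6,0,0],[0,0,0],100],
    [[0.9,0,0],[0,0,0],100],
    [[1.2,0,0],[0,0,0],100],
    [[1.5,0,0],[0,0,0],100],
    [[1.8,0,0],[0,0,0],100],
    [[2,0,0],[0,0,0],100]
  ]
}}

```text
time: 3.9
tool_pos: [0.4744, 0.0221, 0.0234]
tool_rot: [-0.0, 0.999, -0.033, -0.001]
contact_force: [-6.1, 0.2, 4.4]
gripper_width: 1.0
grasp_force: 2.8
```

```bash
python3 plan.py -142,-182,22,0
```

```text
t 3.90 jig -150.0 -183.8 z 23.4 yaw -0.1 F(jig) -6.1 -0.2 4.4 w 1.00 tilt 0.0965
world [482.  23.  22.] shift [ 0.32 -0.07  0.06] turn [-0.    0.01 -0.01]
```

Next, small steps until it contacts the fence.

Request:
{"method": "jog_arm", "body": {
  "targets": [
    [[0.12,0,0],[0,0,0],100],
    [[0.24,0,0],[0,0,0],100],
    [[0.3,0,0],[0,0,0],100]
  ]
}}

```text
time: 4.28
tool_pos: [0.4818, 0.0214, 0.0235]
tool_rot: [-0.0, 0.999, -0.033, -0.0]
contact_force: [-4.5, -0.4, 3.1]
gripper_width: 1.002
grasp_force: 2.5
```

Request:
{"method": "jog_arm", "body": {
  "targets": [
    [[0.04,0,0],[0,0,0],100],
    [[0.08,0,0],[0,0,0],100]
  ]
}}

```text
time: 4.53
tool_pos: [0.4838, 0.0212, 0.0235]
tool_rot: [-0.0, 0.999, -0.033, -0.0]
contact_force: [-2.6, 0.6, 0.4]
gripper_width: 1.0
grasp_force: 1.9
```

Request:
{"method": "jog_arm", "body": {
  "targets": [
    [[0.06,0,0],[0,0,0],100],
    [[0.1,0,0],[0,0,0],100]
  ]
}}

```text
time: 4.78
tool_pos: [0.4848, 0.021, 0.0234]
tool_rot: [0.0, 0.999, -0.033, -0.003]
contact_force: [-13.2, -0.2, 10.1]
gripper_width: 0.998
grasp_force: 7.0
```

Request:
{"method": "jog_arm", "body": {
  "targets": [
    [[0.04,0,0],[0,0,0],100],
    [[0.08,0,0],[0,0,0],100]
  ]
}}

```text
time: 5.03
tool_pos: [0.4848, 0.0211, 0.0229]
tool_rot: [-0.0, 0.999, -0.032, -0.005]
contact_force: [-20.3, 0.2, 14.2]
gripper_width: 1.001
grasp_force: 9.9
```

Request:
{"method": "jog_arm", "body": {
  "targets": [
    [[-0.2,0,0],[0,0,0],100],
    [[-1,0,0],[0,0,0],100],
    [[-1.4,0,-1],[0,0,0],100],
    [[-1.4,0,-3],[0,0,0],100],
    [[-1.4,0,-5],[0,0,0],100],
    [[-1.4,0,-6],[0,0,0],100],
    [[-1.4,3,-6],[0,0,0],100],
    [[-1.4,5,-6],[0,0,0],100]
  ]
}}

```text
time: 6.02
tool_pos: [0.4468, -0.1031, 0.1756]
tool_rot: [0.001, 0.999, -0.032, 0.003]
contact_force: [0.8, 0.4, 0.1]
gripper_width: 1.003
grasp_force: 0.0
```

```bash
python3 plan.py -65,-310,150,90 -65,-310,150,-90; python3 - <<'E'
from h import *
print(state()['joint_pos'].round(2))
g=np.load('jig.npz'); O,ex,ey=g['O'],g['ex'],g['ey']
im,d=grab_frame('top'); P=world('top',d); cv2.imwrite('pics/t2.png',im[...,::-1])
J=np.stack([(P[...,:2]*1000-O)@ex,(P[...,:2]*1000-O)@ey],-1); h=P[...,2]
k=(abs(h-.055)<.009)&(J[...,0]<-12)&(J[...,0]>-200)&(J[...,1]<-40)&(J[...,1]>-310)
print('drawer rim',k.sum(),np.percentile(J[k],[1,99],axis=0))
k=(abs(h-.052)<.006)&(J[...,0]<-8)&(J[...,0]>-110)&(J[...,1]<-312)&(J[...,1]>-420); print('stop',k.sum(),np.percentile(J[k],[2,98],axis=0))
E
```

```text
t 6.03 jig -169.5 -310.5 z 175.6 yaw 0.0 F(jig) 0.8 0.4 0.1 w 1.00 tilt 0.3805
world [ 551. -109.  150.] shift [ 4.17 -0.02  1.05] turn [  0.05  -0.02 -11.25]
world [ 551. -109.  150.] shift [ 4.17 -0.02  1.05] turn [-0.02 -0.05 11.25]
[-0.39 -0.31  2.07  0.    1.38  1.25]
drawer rim 962 [[-128.71368317 -260.84672028]
 [ -14.53538715  -82.67007944]]Traceback (most recent call last):
  File "<stdin>", line 8, in <module>
    return _quantile_unchecked(
        a, q, axis, out, overwrite_input, method, keepdims, weights)
    return _ureduce(a,
                    func=_quantile_ureduce_func,
    ...<5 lines>...
                    overwrite_input=overwrite_input,
                    method=method)
    r = func(a, **kwargs)
    result = _quantile(arr,
                       quantiles=q,
    ...<2 lines>...
                       out=out,
                       weights=wgt)
    slices_having_nans = np.isnan(arr[-1, ...])
                                  ~~~^^^^^^^^^
IndexError: index -1 is out of bounds for axis 0 with size 0
```

View pics/t2.png

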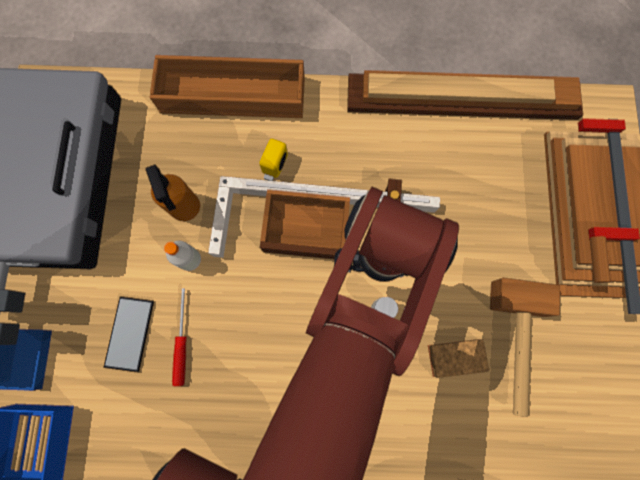

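The drawer now sits along the long fence, its rim spanning about (265,193) to (350,250). The block is hidden under the arm. I rotate 90° and go into the gap between drawer and stop.

Request:
{"method": "jog_arm", "body": {
  "targets": [
    [[2,-0.3,1],[0,0,-1.3],60],
    [[4,-0.3,1],[0,0,-2.6],60],
    [[4.2,-0.3,1],[0,0,-3.9],60],
    [[4.2,-0.3,1],[0,0,-5.2],60],
    [[4.2,-0.3,1],[0,0,-6.5],60],
    [[4.2,-0.3,1],[0,0,-7.8],60],
    [[4.2,-0.3,1],[0,0,-9.1],60],
    [[4.2,-0.3,1],[0,0,-10.3],60]
  ]
}}

```text
time: 7.08
tool_pos: [0.5517, -0.1012, 0.1493]
tool_rot: [0.001, 0.772, 0.635, 0.001]
contact_force: [0.9, -0.2, -0.6]
gripper_width: 0.595
grasp_force: 0.0
```

Request:
{"method": "jog_arm", "body": {
  "targets": [
    [[0,0,0],[0,0,-0.95],60],
    [[0,0,0],[0,0,-0.95],60]
  ]
}}

```text
time: 7.32
tool_pos: [0.5514, -0.1012, 0.1492]
tool_rot: [0.001, 0.731, 0.683, 0.001]
contact_force: [-0.5, -0.0, 0.2]
gripper_width: 0.601
grasp_force: 0.0
```

```bash
python3 plan.py -65,-302,90,90 -65,-302,26,90 ; python3 - <<'E'
from h import *
print(state()['joint_pos'].round(2))
p=state(); im,d=grab_frame('wrist'); cv2.imwrite('pics/w1.png',im[...,::-1])
E
```

```text
t 7.33 jig -65.2 -301.9 z 149.2 yaw 89.8 F(jig) -0.5 -0.0 0.2 w 0.60 tilt 0.1499
world [ 552. -101.   90.] shift [-0.    0.    2.37] turn [ 0.02  0.   -0.03]
world [ 552. -101.   26.] shift [-0.   -0.    4.93] turn [ 0.02  0.   -0.03]
[-0.31 -0.02  1.86  0.    1.3  -0.25]
```

View pics/w1.png

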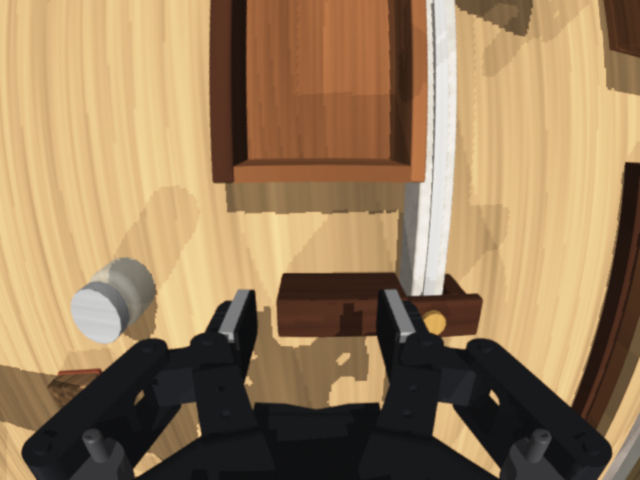

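The wrist view shows the drawer end (row ~181, columns 213–425), its side on the white fence, and the block below it (rows 273–336). The measured gap centre is jig y -302. I descend and push in +y.

Request:
{"method": "jog_arm", "body": {
  "targets": [
    [[0,0,2],[0,0,0],60],
    [[0,0,3.2],[0,0,0],60],
    [[0,0,4.2],[0,0,0],60],
    [[0,0,4.9],[0,0,0],60],
    [[0.2,0,4.9],[0,0,0],60],
    [[0.5,0,4.9],[0,0,0],60],
    [[0.8,0,4.9],[0,0,0],60],
    [[1.1,0,4.9],[0,0,0],60]
  ]
}}

```text
time: 8.38
tool_pos: [0.5531, -0.073, 0.0271]
tool_rot: [0.001, 0.73, 0.683, 0.0]
contact_force: [-0.5, -0.6, 0.1]
gripper_width: 0.599
grasp_force: 0.0
```

Request:
{"method": "jog_arm", "body": {
  "targets": [
    [[0.3,0,0],[0,0,0],60],
    [[0.6,0,0],[0,0,0],60],
    [[0.9,0,0],[0,0,0],60],
    [[1.2,0,0],[0,0,0],60]
  ]
}}

```text
time: 8.88
tool_pos: [0.5545, -0.0434, 0.0263]
tool_rot: [0.0, 0.73, 0.683, 0.0]
contact_force: [-0.3, -4.2, 1.9]
gripper_width: 0.601
grasp_force: 0.0
```

```bash
python3 plan.py -65,-195,26,90 -65,-191,26,90
```

```text
t 8.88 jig -65.8 -244.0 z 26.3 yaw 89.9 F(jig) 0.0 -4.2 1.9 w 0.60 tilt 0.0260
world [558.   5.  26.] shift [1.96 0.03 0.01] turn [ 0.    0.   -0.02]
world [559.   9.  26.] shift [2.12 0.03 0.01] turn [ 0.    0.   -0.02]
```

Request:
{"method": "jog_arm", "body": {
  "targets": [
    [[0.3,0,0],[0,0,0],60],
    [[0.6,0,0],[0,0,0],60],
    [[0.9,0,0],[0,0,0],60],
    [[1.2,0,0],[0,0,0],60],
    [[1.5,0,0],[0,0,0],60],
    [[1.7,0,0],[0,0,0],60],
    [[1.85,0,0],[0,0,0],60],
    [[1.95,0,0],[0,0,0],60]
  ]
}}

```text
time: 9.88
tool_pos: [0.5574, 0.0052, 0.0261]
tool_rot: [-0.0, 0.73, 0.683, -0.0]
contact_force: [-0.2, -4.3, 2.0]
gripper_width: 0.599
grasp_force: 0.0
```

Request:
{"method": "jog_arm", "body": {
  "targets": [
    [[0.05,0,0],[0,0,0],60],
    [[0.1,0,0],[0,0,0],60]
  ]
}}

```text
time: 10.12
tool_pos: [0.5576, 0.0075, 0.0261]
tool_rot: [-0.0, 0.73, 0.683, -0.0]
contact_force: [-0.8, -3.2, 2.2]
gripper_width: 0.6
grasp_force: 0.0
```

Request:
{"method": "jog_arm", "body": {
  "targets": [
    [[0.05,0,0],[0,0,0],60],
    [[0.08,0,0],[0,0,0],60]
  ]
}}

```text
time: 10.38
tool_pos: [0.5578, 0.0095, 0.0261]
tool_rot: [-0.0, 0.73, 0.683, -0.0]
contact_force: [-0.3, -4.4, 1.4]
gripper_width: 0.597
grasp_force: 0.0
```

```bash
python3 plan.py -65,-191,26,90
```

```text
t 10.38 jig -66.0 -191.0 z 26.1 yaw 89.9 F(jig) -0.1 -4.4 1.4 w 0.60 tilt 0.0108
world [559.   9.  26.] shift [0.   0.04 0.  ] turn [-0.   -0.   -0.01]
```

Request:
{"method": "jog_arm", "body": {
  "targets": [
    [[0.05,0,0],[0,0,0],60],
    [[0.08,0,0],[0,0,0],60]
  ]
}}

```text
time: 10.62
tool_pos: [0.5579, 0.0114, 0.0261]
tool_rot: [0.0, 0.73, 0.683, -0.0]
contact_force: [0.4, -6.6, 0.5]
gripper_width: 0.601
grasp_force: 0.0
```

Request:
{"method": "jog_arm", "body": {
  "targets": [
    [[0.04,0,0],[0,0,0],60],
    [[0.06,0,0],[0,0,0],60]
  ]
}}

```text
time: 10.88
tool_pos: [0.5583, 0.0115, 0.0261]
tool_rot: [0.001, 0.73, 0.684, -0.001]
contact_force: [-0.1, -11.9, -0.2]
gripper_width: 0.6
grasp_force: 0.0
```

Request:
{"method": "jog_arm", "body": {
  "targets": [
    [[0.05,0,0],[0,0,0],60],
    [[0.05,0,0],[0,0,0],60],
    [[-0.3,0,0],[0,0,0],60],
    [[-1,0,0],[0,0,0],60],
    [[-1,0,-1.5],[0,0,0],60],
    [[-1,0,-3],[0,0,0],60],
    [[-1,0,-4.5],[0,0,0],60],
    [[-1,0,-4.5],[0,0,0],60]
  ]
}}

```text
time: 11.88
tool_pos: [0.5589, -0.0126, 0.1428]
tool_rot: [0.003, 0.73, 0.683, 0.003]
contact_force: [0.2, -0.1, 0.4]
gripper_width: 0.603
grasp_force: 0.0
```

```bash
python3 plan.py -175,-95,140,0 ; python3 - <<'E'
from h import *
im,d=grab_frame('wrist'); cv2.imwrite('pics/w2.png',im[...,::-1])
E
```

```text
t 11.88 jig -63.5 -213.0 z 142.8 yaw 89.9 F(jig) 0.2 -0.1 0.4 w 0.60 tilt 0.4365
world [455. 112. 140.] shift [ 4.71 -4.47  0.08] turn [ 0.04 -0.04 11.24]
```

View pics/w2.png

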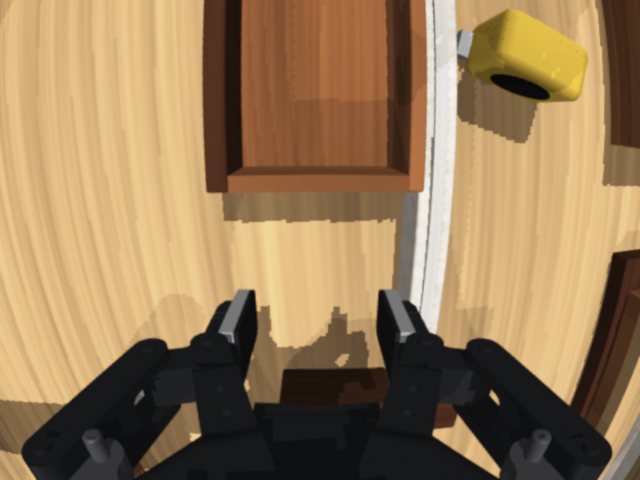

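The drawer's fence side (column ~425) runs parallel to and against the fence. I go back round to the front and press it in +x again to be sure.

Request:
{"method": "jog_arm", "body": {
  "targets": [
    [[1,-2,0],[0,0,1.3],60],
    [[2,-4,0],[0,0,2.6],60],
    [[3,-4.7,0],[0,0,3.9],60],
    [[4,-4.7,0],[0,0,5.2],60],
    [[4.7,-4.7,0],[0,0,6.5],60],
    [[4.7,-4.7,0],[0,0,7.8],60],
    [[4.7,-4.7,0],[0,0,9.1],60],
    [[4.7,-4.7,0],[0,0,10.4],60]
  ]
}}

```text
time: 12.92
tool_pos: [0.4457, 0.113, 0.1366]
tool_rot: [-0.0, 1.0, 0.023, -0.002]
contact_force: [0.2, -0.6, 0.3]
gripper_width: 0.598
grasp_force: 0.0
```

Request:
{"method": "jog_arm", "body": {
  "targets": [
    [[0,0,1],[0,0,0.85],60],
    [[0,0,2.5],[0,0,0.85],60],
    [[0,0,3],[0,0,0.85],60],
    [[0,0,3],[0,0,0.85],60]
  ]
}}

```text
time: 13.42
tool_pos: [0.4456, 0.1129, 0.0621]
tool_rot: [0.0, 0.999, -0.033, -0.002]
contact_force: [-0.3, 0.4, 1.1]
gripper_width: 0.6
grasp_force: 0.0
```

```bash
python3 plan.py -175,-95,26,0 -142,-95,26,0
```

```text
t 13.43 jig -184.5 -95.1 z 62.1 yaw -0.1 F(jig) -0.3 0.4 1.1 w 0.60 tilt 0.2210
world [455. 112.  26.] shift [ 0.39 -0.    1.44] turn [ 0.    0.03 -0.01]
world [488. 110.  26.] shift [ 1.71 -0.01  1.44] turn [ 0.    0.03 -0.01]
```

Request:
{"method": "jog_arm", "body": {
  "targets": [
    [[0.2,0,1],[0,0,0],60],
    [[0.3,0,1.45],[0,0,0],60],
    [[0.8,0,1.45],[0,0,0],60],
    [[1.2,0,1.45],[0,0,0],60],
    [[1.5,0,1.45],[0,0,0],60],
    [[1.65,0,1.45],[0,0,0],60],
    [[1.7,0,1.45],[0,0,0],60]
  ]
}}

```text
time: 14.3
tool_pos: [0.4894, 0.1103, 0.0281]
tool_rot: [-0.0, 0.999, -0.033, -0.001]
contact_force: [-6.0, 0.1, 8.6]
gripper_width: 0.603
grasp_force: 0.0
```

Request:
{"method": "jog_arm", "body": {
  "targets": [
    [[0.06,0,0],[0,0,0],60],
    [[0.1,0,0],[0,0,0],60]
  ]
}}

```text
time: 14.55
tool_pos: [0.4895, 0.1103, 0.0279]
tool_rot: [0.0, 0.999, -0.033, -0.004]
contact_force: [-16.0, 0.2, 16.9]
gripper_width: 0.601
grasp_force: 0.0
```

Request:
{"method": "jog_arm", "body": {
  "targets": [
    [[0.04,0,0],[0,0,0],60],
    [[0.06,0,0],[0,0,0],60]
  ]
}}

```text
time: 14.8
tool_pos: [0.4894, 0.1103, 0.0278]
tool_rot: [0.0, 0.999, -0.033, -0.006]
contact_force: [-22.1, -0.1, 20.8]
gripper_width: 0.598
grasp_force: 0.0
```

Request:
{"method": "jog_arm", "body": {
  "targets": [
    [[-0.3,0,0],[0,0,0],60],
    [[-1.2,0,0],[0,0,0],60],
    [[-1.2,0,-2],[0,0,0],0],
    [[-1.2,0,-4],[0,0,0],0],
    [[-1.2,2.5,-5],[0,0,-1.3],0],
    [[-1.2,5,-5],[0,0,-2.6],0],
    [[-0.4,7.5,-5],[0,0,-3.9],0],
    [[1,10,-5],[0,0,-5.2],0]
  ]
}}

```text
time: 15.8
tool_pos: [0.4872, -0.1035, 0.1526]
tool_rot: [0.0, 0.955, 0.297, 0.001]
contact_force: [1.2, 0.6, 1.0]
gripper_width: -0.001
grasp_force: 0.0
```

```bash
python3 plan.py -49,-412,140,90
```

```text
t 15.80 jig -129.2 -308.3 z 152.6 yaw 38.2 F(jig) 1.1 0.7 1.0 w -0.00 tilt 0.0831
world [ 561. -212.  140.] shift [-0.05  5.24  0.51] turn [ 0.01 -0.   -6.47]
```

Request:
{"method": "jog_arm", "body": {
  "targets": [
    [[0,2.5,0.5],[0,0,-1.3],0],
    [[0,5.2,0.5],[0,0,-2.6],0],
    [[0,5.2,0.5],[0,0,-3.9],0],
    [[0,5.2,0.5],[0,0,-5.2],0],
    [[0,5.2,0.5],[0,0,-6.1],0],
    [[0,5.2,0.5],[0,0,-6.1],0]
  ]
}}

```text
time: 16.55
tool_pos: [0.5602, -0.2094, 0.1395]
tool_rot: [-0.0, 0.749, 0.662, -0.0]
contact_force: [0.6, 0.1, -0.6]
gripper_width: -0.003
grasp_force: 0.0
```

```bash
python3 plan.py -49,-412,80,90 -49,-412,34,90 -49,-385,34,90; python3 - <<'E'
from h import *
im,d=grab_frame('wrist'); cv2.imwrite('pics/w3.png',im[...,::-1])
E
```

```text
t 16.55 jig -49.5 -409.4 z 139.5 yaw 86.6 F(jig) 0.6 0.1 -0.6 w -0.00 tilt 0.0197
world [ 561. -212.   80.] shift [-0.1   0.03  2.38] turn [-0.   -0.   -0.43]
world [ 561. -212.   34.] shift [-0.11  0.03  4.22] turn [-0.   -0.   -0.43]
world [ 562. -185.   34.] shift [ 0.97 -0.04  4.22] turn [-0.   -0.   -0.43]
```

View pics/w3.png

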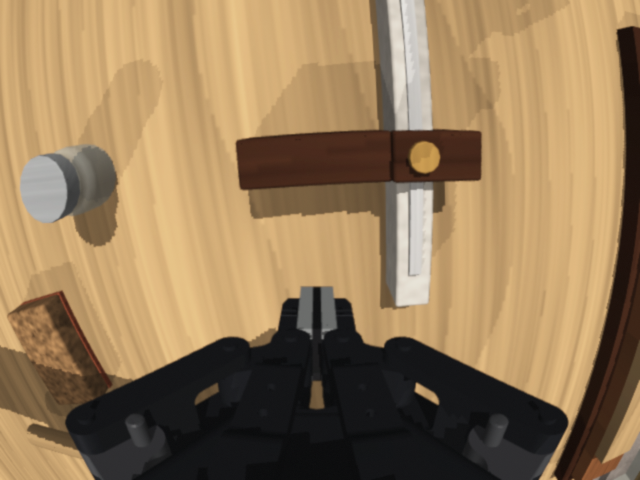

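The block (rows 130–188, columns 238–480) is ahead and the closed fingers are aligned with its middle, beside the fence. I straighten the yaw, descend and push.

Request:
{"method": "jog_arm", "body": {
  "targets": [
    [[0,0,1.5],[0,0,-0.45],0],
    [[0,0,3],[0,0,-0.45],0],
    [[0,0,4.2],[0,0,-0.45],0],
    [[0,0,4.2],[0,0,-0.45],0]
  ]
}}

```text
time: 17.1
tool_pos: [0.5582, -0.2082, 0.0318]
tool_rot: [-0.003, 0.728, 0.685, -0.001]
contact_force: [-1.4, -0.7, 0.2]
gripper_width: -0.0
grasp_force: 0.0
```

```bash
python3 plan.py -49,-385,34,90 -49,-230,34,90 -49,-220,34,90
```

```text
t 17.10 jig -51.6 -408.3 z 31.8 yaw 90.2 F(jig) -1.4 -0.7 0.2 w -0.00 tilt 0.3612
world [ 562. -185.   34.] shift [ 0.93  0.11 -0.09] turn [-0.04 -0.02  0.03]
world [572. -30.  34.] shift [ 7.13  0.13 -0.07] turn [-0.04 -0.02  0.03]
world [573. -20.  34.] shift [ 7.53  0.13 -0.07] turn [-0.04 -0.02  0.03]
```

Request:
{"method": "jog_arm", "body": {
  "targets": [
    [[0.4,0,0],[0,0,0],0],
    [[0.8,0,0],[0,0,0],0],
    [[1.1,0,0],[0,0,0],0],
    [[1.4,0,0],[0,0,0],0],
    [[1.7,0,0],[0,0,0],0],
    [[2,0,0],[0,0,0],0],
    [[2.4,0,0],[0,0,0],0],
    [[2.8,0,0],[0,0,0],0]
  ]
}}

```text
time: 18.1
tool_pos: [0.5648, -0.139, 0.0349]
tool_rot: [0.0, 0.728, 0.686, 0.0]
contact_force: [-0.4, -3.1, 1.1]
gripper_width: -0.002
grasp_force: 1.2
```

Request:
{"method": "jog_arm", "body": {
  "targets": [
    [[0.4,0,0],[0,0,0],0],
    [[0.8,0,0],[0,0,0],0],
    [[1.2,0,0],[0,0,0],0],
    [[1.6,0,0],[0,0,0],0],
    [[2,0,0],[0,0,0],0],
    [[2.4,0,0],[0,0,0],0],
    [[2.8,0,0],[0,0,0],0],
    [[3.2,0,0],[0,0,0],0]
  ]
}}

```text
time: 19.1
tool_pos: [0.5693, -0.0591, 0.0348]
tool_rot: [-0.0, 0.728, 0.686, -0.0]
contact_force: [2.4, -2.3, 0.3]
gripper_width: 0.004
grasp_force: 1.2
```

```bash
python3 plan.py -49,-225,34,90 -49,-220,34,90
```

```text
t 19.10 jig -50.1 -258.7 z 34.8 yaw 90.3 F(jig) 2.6 -2.1 0.3 w 0.00 tilt 0.0100
world [573. -25.  34.] shift [1.35 0.05 0.03] turn [-0.   -0.    0.03]
world [573. -20.  34.] shift [1.55 0.05 0.03] turn [-0.   -0.    0.03]
```

Request:
{"method": "jog_arm", "body": {
  "targets": [
    [[0.3,0,0],[0,0,0],0],
    [[0.6,0,0],[0,0,0],0],
    [[0.9,0,0],[0,0,0],0],
    [[1.1,0,0],[0,0,0],0],
    [[1.25,0,0],[0,0,0],0],
    [[1.35,0,0],[0,0,0],0]
  ]
}}

```text
time: 19.85
tool_pos: [0.5713, -0.0259, 0.0348]
tool_rot: [-0.0, 0.728, 0.686, -0.0]
contact_force: [1.1, -2.9, 0.1]
gripper_width: -0.0
grasp_force: 1.0
```

Request:
{"method": "jog_arm", "body": {
  "targets": [
    [[0.06,0,0],[0,0,0],0],
    [[0.1,0,0],[0,0,0],0]
  ]
}}

```text
time: 20.1
tool_pos: [0.5714, -0.0235, 0.0348]
tool_rot: [-0.0, 0.728, 0.686, -0.0]
contact_force: [1.1, -2.4, 0.2]
gripper_width: 0.001
grasp_force: 1.0
```

Request:
{"method": "jog_arm", "body": {
  "targets": [
    [[0.05,0,0],[0,0,0],0],
    [[0.08,0,0],[0,0,0],0]
  ]
}}

```text
time: 20.35
tool_pos: [0.5716, -0.0215, 0.0348]
tool_rot: [-0.0, 0.728, 0.686, -0.0]
contact_force: [1.5, -2.2, -0.7]
gripper_width: -0.004
grasp_force: 1.0
```

Request:
{"method": "jog_arm", "body": {
  "targets": [
    [[0.04,0,0],[0,0,0],0],
    [[0.06,0,0],[0,0,0],0]
  ]
}}

```text
time: 20.6
tool_pos: [0.5717, -0.02, 0.0348]
tool_rot: [-0.0, 0.728, 0.686, -0.0]
contact_force: [1.5, -2.3, -0.5]
gripper_width: -0.001
grasp_force: 1.0
```

Request:
{"method": "jog_arm", "body": {
  "targets": [
    [[0.04,0,0],[0,0,0],0],
    [[0.06,0,0],[0,0,0],0]
  ]
}}

```text
time: 20.85
tool_pos: [0.5718, -0.0185, 0.0348]
tool_rot: [-0.0, 0.728, 0.686, -0.0]
contact_force: [1.8, -2.0, -0.3]
gripper_width: -0.001
grasp_force: 1.0
```

Request:
{"method": "jog_arm", "body": {
  "targets": [
    [[0.04,0,0],[0,0,0],0],
    [[0.06,0,0],[0,0,0],0]
  ]
}}

```text
time: 21.1
tool_pos: [0.5719, -0.0171, 0.0348]
tool_rot: [0.0, 0.728, 0.686, -0.0]
contact_force: [1.2, -3.3, -1.2]
gripper_width: -0.003
grasp_force: 1.6
```

Request:
{"method": "jog_arm", "body": {
  "targets": [
    [[0.04,0,0],[0,0,0],0],
    [[0.06,0,0],[0,0,0],0]
  ]
}}

```text
time: 21.35
tool_pos: [0.5719, -0.017, 0.0349]
tool_rot: [0.001, 0.728, 0.686, -0.001]
contact_force: [0.6, -9.0, -0.5]
gripper_width: -0.005
grasp_force: 4.6
```

Request:
{"method": "jog_arm", "body": {
  "targets": [
    [[0.03,0,0],[0,0,0],0],
    [[0.05,0,0],[0,0,0],0]
  ]
}}

```text
time: 21.6
tool_pos: [0.5718, -0.017, 0.0349]
tool_rot: [0.002, 0.728, 0.686, -0.002]
contact_force: [-0.4, -13.9, -0.1]
gripper_width: 0.003
grasp_force: 6.8
```

Snug. I retreat and check.

Request:
{"method": "jog_arm", "body": {
  "targets": [
    [[-0.3,0,0],[0,0,0],0],
    [[-1.5,0,0],[0,0,0],0],
    [[-2,0,-1.5],[0,0,0],0],
    [[-3,0,-3.5],[0,0,0],0],
    [[-5,0,-5],[0,0,0],0],
    [[-7,0,-6],[0,0,0],0],
    [[-9,0,-6],[0,0,0],0],
    [[-11,0,-6],[0,0,0],0]
  ]
}}

```text
time: 22.6
tool_pos: [0.5557, -0.2898, 0.1855]
tool_rot: [-0.0, 0.728, 0.686, 0.001]
contact_force: [-0.5, -0.7, -0.2]
gripper_width: -0.002
grasp_force: 0.0
```

```bash
python3 - <<'E'
from h import *
g=np.load('jig.npz'); O,ex,ey=g['O'],g['ex'],g['ey']
im,d=grab_frame('top'); P=world('top',d)
cv2.imwrite('pics/t3.png',cv2.resize(im[150:350,150:450,::-1],(780,520),interpolation=cv2.INTER_CUBIC))
J=np.stack([(P[...,:2]*1000-O)@ex,(P[...,:2]*1000-O)@ey],-1); h=P[...,2]
k=(abs(h-.055)<.008)&(J[...,0]<-12)&(J[...,0]>-200)&(J[...,1]<20)&(J[...,1]>-260)
print(k.sum(),np.percentile(J[k],[1,99],axis=0))
for a in (-160,-120,-80,-40): # front edge per y: squareness
    q=J[k&(abs(J[...,1]-a)<10)][:,0]; print(a,q.min().round(1))
print(state()['tool_pos'],state()['time'])
E
```

```text
1608 [[-128.60928257 -207.13694948]
 [ -13.14216527    1.20922675]]
-160 -128.7
-120 -129.0
-80 -128.8
-40 -128.3
[ 0.5547448  -0.29540752  0.18523394] 22.65
```

View pics/t3.png

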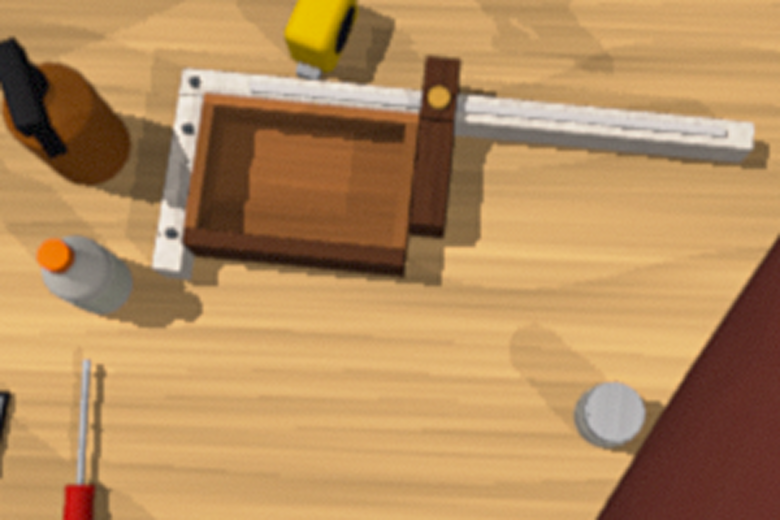

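The drawer is seated in the corner: its fence side at row ~97, its end at column ~200, and the block snug on its other end at column ~415. The jar and bottles are where they were, and the arm is clear.

```bash
python3 -c "
from plant import *
print(job_done())"
```

```text
the job is handed in; nothing more can be done
None
```

The job is handed in at about 22.7 s: the final top view shows the drawer seated square against both fences, the stop block snug on its other end, and the jar, bottles and tape measure in view where they started.

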